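# Open the spring jaw of a luthier's holding fixture to its mark and hold it

### The job

Take the dark wooden block off the bed of the holding fixture, where it keeps the spring jaw from opening, and put it in the green tray. Then pull the blue spring-loaded jaw open by its black handle until its yellow pointers stand over the red marks, and finish while holding it there: do not let go, it would spring shut. Leave everything else on the bench where it is.

Things in the scene. Friction and masses are not known exactly. Their poses are not given: they have to be found in the camera images.
- fixture: fixed holding fixture: flat aluminium bed 210 (x) x 190 (y) x 18 mm high. Origin: centre of its underside, on the bench; z up, x from front stop to fixed jaw. On the bed: dark front stop 20 x 120 x 16 mm high, centred at x = -95 mm; dark fixed jaw 33 x 110 mm centred at x = 88.5 mm, top 55 mm above the bench; the sliding jaw shut against it. Bed from x = -85 to 25 mm is flat and open to the sides
- carriage: blue sliding jaw 45 (x) x 100 (y) x 42 mm high on the bed, top 60 mm above the bench. Origin: centre of its underside, at fixture x = 47.5 mm when shut; axes as the fixture's. Slides only along the fixture's -x, towards the front stop, up to 90 mm; a spring pulls it back shut with about 4.5 N, plus 1.3 N per 10 mm opened
- handle (a point): centre of the black handle standing on the middle of the sliding jaw: an upright block 20 (along fixture x) x 50 (along fixture y) x 55 mm high, rising from the jaw's top at 60 mm to 115 mm above the bench; this point is 87.5 mm above the bench
- pointer (a point): point midway between the two yellow pointers, thin 4 mm bars that stick out 42 mm from the two sides of the sliding jaw, just above the bed, at the middle of the jaw's length; it moves with the jaw, directly below the handle's centre
- mark: two red tapes 12 mm wide (along fixture x) on the left and right edges of the bed, in line; origin midway between them, on the bed's top, at the middle of their width; axes as the fixture's. They lie at 45 to 75 mm of jaw travel from shut, different each time. The pointers must come to the same fixture x as the marks
- block: loose dark wooden block 80 (x) x 36 (y) x 32 mm high, 60 to 105 g, lying on the bed lengthwise between front stop and sliding jaw; origin: centre of its underside
- block_mid (a point): middle of the dark wooden block, 16 mm above its underside
- tray: green open tray 180 (x) x 150 (y) x 32 mm high, walls and floor about 5 mm, empty, fixed, to the left or right of the fixture; origin: centre of its underside
- tuner: bystander: flat blue box with a grey display, 80 x 130 x 30 mm, loose, on the side of the fixture opposite the tray; origin: centre of its underside
- glue: bystander: brown bottle with an orange cap, 64 mm across, 150 mm tall, loose; origin: centre of its underside
- mug: bystander: blue mug, 80 mm across, 90 mm tall, loose; origin: centre of its underside
- jar: bystander: white jar with black lid, 60 mm across, 70 mm tall, loose; origin: centre of its underside
- screwdriver: bystander: red screwdriver lying on the bench, loose, 200 mm long, 26 mm thick; origin: on the bench under its middle
- wrench: bystander: steel wrench lying on the bench, loose, about 180 mm long, 8 mm thick; origin: on the bench under its middle
- offcut: bystander: paler wooden offcut 50 x 90 x 25 mm, loose, on the bench; origin: centre of its underside
Mind the look-alikes: they are no part of the job. Leave any white look-alike of the block alone.

How it is judged:
By the outcome, as a careful person would: the job done as asked, in the order asked, and still so for the second after the job is handed in, while the arm keeps its last pose, push and grip.
It also fails if it takes over 51 s, if anything falls off the work surface, if the arm or the gripper's body presses on something with over 40 N, if the wrist force passes 120 N, or if a joint passes its speed limit or range.

### The arm

A 6-joint arm with a two-finger parallel gripper is mounted at the origin on the work surface. World frame = base frame: x ahead of the robot, y to its left, z up, the work surface at z = 0. Lengths are in m, angles in rad, forces in N, time in s.
With the tool pointing down it reaches from about 0.275 to 0.825 m from the base axis. Payload 5.2 kg.
Tool frame: the origin (TCP) lies midway between the tips of the shut fingers; the grasp point (between the pads) lies 19 mm behind it; y points along the fingers, x is the direction in which the jaws open and shut, and the axes are right-handed (so a half turn about y gives the same grasp; the last joint's range is limited). The gripper opens to 93 mm and grips with 3 to 60 N. Pads are 15 mm wide; open, the fingers measure 128 mm over their backs; the gripper's body (75 mm by 188 mm) begins 65 mm behind the grasp point.
Start: joints at [1.039, 0.259, 1.535, -0, 1.348, -0.203], TCP at [0.178, 0.521, 0.219] pointing down, gripper open.
Joint ranges: [-3.14, 3.14], [-0.91, 2.08], [0.19, 2.58], [-1.22, 4.36], [0.22, 2.71], [-3.12, 3.12]. Speed limits (rad/s): [2.57, 2.57, 3.14, 3.14, 3.14, 3.14].

### API

Orientations are given as [roll, pitch, yaw] about the fixed x, y, z axes, in that order (R = Rz(yaw) Ry(pitch) Rx(roll)).
In Python, from station import manip gives the robot as it stands.
- The arm moves only by the tool jog_arm, never from a script. Its argument "moves" is a list of rows, each an object of numbers: "gripper": the opening in per cent of the stroke, from 0 (shut) to 100 (fully open); "dx", "dy", "dz": the shift along the tool's x, y, z in m; "twist": the turn about the tool's y in degrees. In form: [{"gripper": .., "dx": .., "dy": .., "dz": .., "twist": ..}, ...]. A call has 1 to 10 rows; each row is the pose to reach, as a shift and turn from the pose commanded when the call began, along the tool's axes at that moment; what a row does not reach only later rows make up. A row lasts 1/10 s, in which the tool goes at most 50 mm and 8.59 degrees, less where a joint would pass 70% of its speed; a pose out of reach is approached as far as the arm can. A call with a gripper value outside its range is refused whole. The fingers move at their own pace and stop on an object; "squeeze" is the grip in N (left out, the last holds). Time passes only in rows, so rows that repeat a pose let the fingers close. It gives the time, the measured TCP pose, the force and the opening at its end, in the units of the state.
- manip.sense(): the state, without advancing time (a new reading comes with each control period).
- manip.camera(name): name is "scene" or "top" or "wrist"; returns (picture, depth): 420x560x3 uint8, red, green, blue; 420x560 float32, m along the optical axis (not along the pixel's ray), 0 where there is no reading.
- manip.camera_info(name): a dict with "fovy" (degrees; the focal length in pixels is half the picture's height over the tangent of half this angle, whatever the lens; pixels are square), "cx", "cy" (the principal point, pixels), "pose" (4x4, takes a point from camera to world coordinates). Camera axes: x right, y up, looking along -z (the intrinsics and any distortion apply to the point x, -y, -z); pixel columns grow to the right and rows downward; lengths in m; the calibration is good to about 2 mm. A picture is of the moment at which its call begins: read the wrist's pose just before it. camera_info takes no time and is no camera call; for the wrist camera it gives the pose at the moment of the call.
- manip.finish_job(): hands the job in, once; it reports no verdict.
Trained networks look in the newest picture that a camera, given by its name, has taken for a name from the list of things; names that differ only in an ending like _2 or _b are one class to them, and where a whole thing is asked for, a point or a joint stands for the part that bears it (a point fixed in the world has none). Each returns a list of dicts, best first, with "confidence" (0 to 1); they miss things now and then, are a little off and sometimes report something else, mostly with a low value. They report only what shows in the picture. A call takes as long as a camera call. They do not tell look-alikes from the thing itself.
- manip.masks_of(target, camera): "mask" (420x560 bool, what is visible of it) and "extent" ([left, top, right, bottom] in pixels, round what is visible of it).
The state is a dict: "time_s": time; "joint_positions": joint angles; "dq": joint speeds; "effort": joint torques, N m; "tcp_pos": TCP position; "orientation": TCP orientation; "contact_force": force on the tool from outside, world axes, zero at the start; "wrist_torque": the same for the moment, N m; "grip_width": finger opening in m.
Only numpy, scipy, OpenCV 4.12 (cv2) and the standard library are available. Lean on these libraries where they do the work, as an engineer would, in place of code of your own. Each camera call takes 0.05 s, during which the arm holds its last target. There are 200 camera calls.

## Working session

There is one attempt and no reset: what is moved stays moved. The work goes in short steps, Python scripts to look and compute and a tool call to move; the robot and the scene stay as the last step left them, time stands still between calls to the robot, and variables do not carry over. Pictures are saved under pics/ and viewed, about 8 in all and at most 12, crops included, and the job is handed in when it is done.

Besides the shell and the picture viewer there is one more tool, called after "Call:" as a command line: name --argument value ..., lists and objects as JSON in quotes. jog_arm: Moves the arm, as the interface text tells. Its arguments: {"type":"object","properties":{"moves":{"type":"array"},"squeeze":{"type":"number"}},"required":["moves"]}

```bash
mkdir -p pics; ls
cat > h.py <<'E'
import numpy as np, cv2
from station import manip
def cloud(name):
    img,d=manip.camera(name); i=manip.camera_info(name)
    f=img.shape[0]/2/np.tan(np.radians(i["fovy"])/2)
    v,u=np.mgrid[:d.shape[0],:d.shape[1]]
    P=np.stack([(u-i["cx"])*d/f,-(v-i["cy"])*d/f,-d,np.ones_like(d)],-1)@np.array(i["pose"]).T
    P=P[...,:3]; P[d<=0]=np.nan
    return img,P,i
def save(img,p): cv2.imwrite(p,img[...,::-1])
E
python3 - <<'E'
from h import *
s=manip.sense(); print(s)
for c in("top","scene"):
    img,P,i=cloud(c); save(img,f"pics/{c}0.png"); print({k:v for k,v in i.items()})
    np.save(f"P_{c}.npy",P)
    for n in("block","carriage","handle","pointer","mark","tray","fixture","offcut"):
        for m in manip.masks_of(n,c)[:3]:
            q=P[m["mask"]]; print(c,n,round(m["confidence"],2),m["extent"],np.nanmedian(q,0).round(3),np.nanmax(q[:,2]).round(3))
E
```

```text
pics
{'time_s': 0.0, 'joint_positions': array([ 1.03918510e+00,  2.59357257e-01,  1.53606309e+00, -1.26551617e-05,
        1.34801663e+00, -2.02821101e-01]), 'dq': array([ 7.77859173e-04, -6.73226800e-04, -3.69495835e-05, -1.97855175e-03,
        1.42485303e-03,  3.26840287e-04]), 'effort': array([-1.06893975e-03, -4.37305641e+01, -2.84005737e+01,  7.18437438e-02,
        4.12773073e-02, -1.35332211e-04]), 'tcp_pos': array([0.17730433, 0.52005996, 0.21781807]), 'orientation': array([-1.5704369 ,  0.00180901,  1.24200933]), 'contact_force': array([0.28677657, 1.27683745, 0.63732071]), 'wrist_torque': array([ 0.02989994, -0.02640185, -0.0177011 ]), 'grip_width': 0.09283989582064925}
{'fovy': 56.6166287322799, 'cx': 280.47577802814044, 'cy': 208.10464390309178, 'pose': array([[ 0.0015782 ,  0.98347277, -0.18104924,  0.32915916],
       [-0.99986146,  0.00455191,  0.01601054,  0.05700643],
       [ 0.01657005,  0.18099889,  0.9833437 ,  1.19184303],
       [ 0.        ,  0.        ,  0.        ,  1.        ]])}
top block 0.92 [277.2, 211.6, 296.0, 235.2] [0.495 0.022 0.051] 0.056
top blo
[... 1511 characters left out ...]
7, 250.0] [0.581 0.    0.065] 0.121
scene pointer 0.59 [260.6, 221.2, 293.5, 248.7] [ 0.581 -0.003  0.064] 0.121
scene mark 0.57 [240.3, 214.5, 289.1, 249.7] [ 0.505 -0.043  0.02 ] 0.117
scene mark 0.55 [338.9, 148.1, 374.9, 168.8] [0.582 0.481 0.008] 0.018
scene tray 0.87 [278.4, 149.9, 346.8, 202.3] [0.493 0.325 0.009] 0.043
scene tray 0.7 [177.0, 288.9, 226.6, 337.6] [ 0.552 -0.324  0.031] 0.04
scene tray 0.34 [260.9, 222.1, 295.5, 250.8] [ 0.582 -0.003  0.064] 0.121
scene fixture 0.72 [227.8, 198.0, 309.0, 272.4] [ 0.563 -0.003  0.024] 0.121
scene offcut 0.92 [154.0, 352.4, 189.5, 388.7] [ 0.623 -0.504  0.026] 0.034
scene offcut 0.29 [333.5, 107.4, 355.9, 139.7] [0.442 0.577 0.059] 0.098
```

Run:
```python
import cv2
a=cv2.imread("pics/top0.png")
cv2.imwrite("pics/top_crop.png",cv2.resize(a[90:290,140:380],None,fx=3,fy=3,interpolation=cv2.INTER_CUBIC))
```

```text
(no output)
```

View pics/top_crop.png

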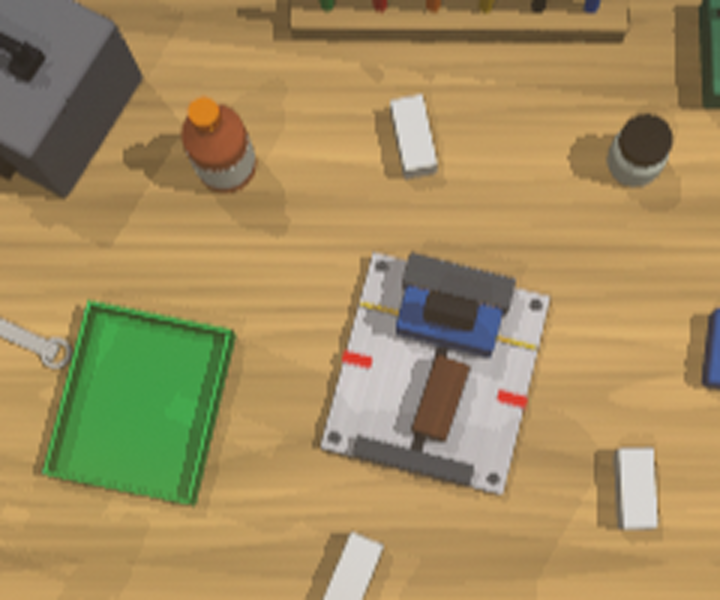

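View pics/scene0.png

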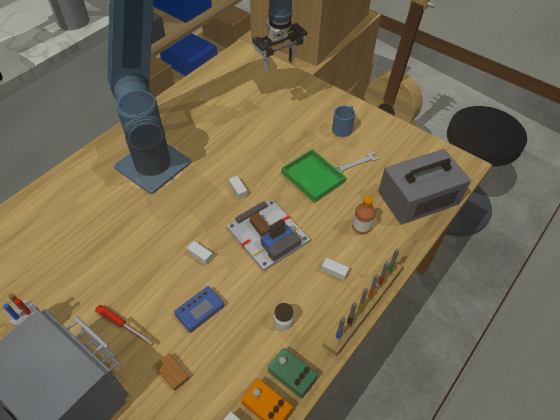

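Top view: the brown block lies on the bed at crop (440,397), i.e. top pixel (287,222). The look-alikes are the white blocks at top (278,135), (352,253) and (258,278), and the offcut at top (451,186), which is scene (172,372). I choose the dark brown one on the bed. The crop confirms it, and the tray is on the left.

```bash
cat > fit.py <<'E'
from h import *
def rect(q): return cv2.minAreaRect(q.astype(np.float32))
def report(img,P):
    z=P[...,2]; near=(np.hypot(P[...,0]-.53,P[...,1]-.02)<.19)
    hsv=cv2.cvtColor(img,cv2.COLOR_RGB2HSV).astype(int); H,S,V=hsv[...,0],hsv[...,1],hsv[...,2]
    red=near&((H<6)|(H>174))&(S>140)&(V>110)&(abs(z-.02)<.008)
    blk=near&(abs(z-.051)<.006)&(H<15)&(S>90)
    bed=near&(z>.012)
    han=near&(z>.105)
    blue=near&(H>100)&(H<130)&(S>120)&(abs(z-.062)<.006)
    for n,m in dict(bed=bed,block=blk,handle=han,blue=blue).items():
        if m.sum()>8:
            q=P[m]; r=rect(q[:,:2]*1000); print(n,m.sum(),"ctr",np.round(r[0],1),"size",np.round(r[1],1),"ang",round(r[2],1),"z",np.median(q[:,2]).round(4))
    n,l,st,c=cv2.connectedComponentsWithStats(red.astype(np.uint8))
    for k in range(1,n):
        if st[k,4]>5: print("red",st[k,4],c[k].round(1),np.mean(P[l==k],0).round(4),np.round(rect(P[l==k][:,:2]*1000)[1:],1).tolist() if 0 else "")
    yel=near&(H>18)&(H<32)&(S>130)&(abs(z-.022)<.01)
    n,l,st,c=cv2.connectedComponentsWithStats(yel.astype(np.uint8),connectivity=8)
    for k in range(1,n):
        if st[k,4]>4: print("yellow",st[k,4],c[k].round(1),np.mean(P[l==k],0).round(4))
E
python3 - <<'E'
from fit import *
for c in("top","scene"):
    print(c); report(cv2.imread(f"pics/{c}0.png")[...,::-1].copy(),np.load(f"P_{c}.npy"))
    P=np.load(f"P_{c}.npy"); m=(np.hypot(P[...,0]-.494,P[...,1]-.325)<.14)&(P[...,2]>.025)&(P[...,2]<.045)
    r=rect(P[m][:,:2]*1000);print("tray",r)
E
```

```text
top
bed 4330 ctr [488.8  34.2] size [192.1 292.3] ang 75.7 z 0.0208
block 304 ctr [497.1  20.4] size [34.6 79. ] ang 70.9 z 0.0508
handle 128 ctr [574.1  12.1] size [48.7 20.4] ang 75.7 z 0.1152
blue 169 ctr [575.3  12.2] size [96.3 40.3] ang 75.8 z 0.0606
red 29 [258.7 209.3] [0.541  0.1045 0.0199] 
red 28 [310.4 222.5] [ 0.501  -0.0533  0.0192] 
yellow 13 [266.  192.4] [0.593  0.0825 0.0239]
yellow 12 [311.5 203.8] [ 0.5583 -0.0569  0.0232]
tray ((494.8179931640625, 322.6533203125), (151.8784942626953, 180.08731079101562), 78.48117065429688)
scene
bed 3211 ctr [482.   -0.6] size [264.9 296.2] ang 75.6 z 0.0252
block 195 ctr [498.8  17.8] size [37. 80.] ang 74.5 z 0.0515
handle 111 ctr [576.   10.8] size [49.4 25.4] ang 76.0 z 0.1153
blue 158 ctr [575.2  10.7] size [98.9 43.6] ang 76.5 z 0.0615
red 18 [285.3 218.1] [0.5397 0.1045 0.0206] 
red 23 [245.4 242.3] [ 0.4993 -0.0541  0.0198] 
yellow 6 [295.5 228.7] [0.5958 0.0871 0.0277]
yellow 12 [258.7 251.5] [ 0.5588 -0.0578  0.0274]
tray ((496.03668212890625, 321.25665283203125), (157.77432250976562, 186.44691467285156), 77.90103149414062)
```

```bash
cat > go.py <<'E'
from h import *
def go(x,y,z,yaw):
    s=manip.sense(); r,p,w=s["orientation"]; q=s["tcp_pos"]; d=np.array([x,y,z])-q
    c,n=np.cos(w),np.sin(w)
    print("t",round(s["time_s"],2),"tcp",q.round(4),"rpy deg",np.degrees([r,p,w]).round(1),"w",round(s["grip_width"],4),"F",s["contact_force"].round(1))
    print("dx %.4f dy %.4f dz %.4f twist %.1f"%(d[0]*c+d[1]*n,-d[2],-d[0]*n+d[1]*c,-(yaw-np.degrees(w))))
E
python3 -c "from go import *;go(.498,.019,.17,73)"
```

```text
t 0.9 tcp [0.1776 0.5205 0.2187] rpy deg [-90.    0.   71.2] w 0.0932 F [-0.6  0.5 -0.3]
dx -0.3712 dy 0.0487 dz -0.4652 twist -1.8
```

Call:
jog_arm --moves '[{"gripper":100,"dx":-0.371,"dy":0.049,"dz":-0.465,"twist":-1.8},{"gripper":100,"dx":-0.371,"dy":0.049,"dz":-0.465,"twist":-1.8},{"gripper":100,"dx":-0.371,"dy":0.049,"dz":-0.465,"twist":-1.8},{"gripper":100,"dx":-0.371,"dy":0.049,"dz":-0.465,"twist":-1.8},{"gripper":100,"dx":-0.371,"dy":0.049,"dz":-0.465,"twist":-1.8},{"gripper":100,"dx":-0.371,"dy":0.049,"dz":-0.465,"twist":-1.8},{"gripper":100,"dx":-0.371,"dy":0.049,"dz":-0.465,"twist":-1.8},{"gripper":100,"dx":-0.371,"dy":0.049,"dz":-0.465,"twist":-1.8},{"gripper":100,"dx":-0.371,"dy":0.049,"dz":-0.465,"twist":-1.8},{"gripper":100,"dx":-0.371,"dy":0.049,"dz":-0.465,"twist":-1.8}]'

```text
time_s: 1.9
tcp_pos: [0.4468, 0.0987, 0.1778]
orientation: [-1.572, -0.0, 1.273]
contact_force: [0.6, 0.8, 0.1]
grip_width: 0.093
```

```bash
python3 -c "from go import *;go(.498,.019,.17,73)"
```

```text
t 1.9 tcp [0.4468 0.0987 0.1778] rpy deg [-90.1  -0.   72.9] w 0.093 F [0.6 0.8 0.1]
dx -0.0612 dy 0.0078 dz -0.0723 twist -0.1
```

Call:
jog_arm --moves '[{"gripper":100,"dx":-0.061,"dy":0.008,"dz":-0.072,"twist":0},{"gripper":100,"dx":-0.061,"dy":0.008,"dz":-0.072,"twist":0},{"gripper":100,"dx":-0.061,"dy":0.008,"dz":-0.072,"twist":0},{"gripper":100,"dx":-0.061,"dy":0.008,"dz":-0.072,"twist":0},{"gripper":100,"dx":-0.061,"dy":0.008,"dz":-0.072,"twist":0}]'

```text
time_s: 2.4
tcp_pos: [0.4961, 0.0221, 0.1695]
orientation: [-1.57, -0.0, 1.274]
contact_force: [0.6, -0.0, -0.2]
grip_width: 0.0928
```

Run:
```python
from fit import *
from go import go
img,P,i=cloud("wrist"); save(img,"pics/w1.png"); report(img,P); go(.498,.019,.024,73)
print(np.isfinite(P[...,2]).mean(), np.array(i["pose"]).round(3).tolist())
for n in("block",):
    for m in manip.masks_of(n,"wrist")[:3]:
        q=P[m["mask"]]; print(n,round(m["confidence"],2),m["extent"],np.nanmedian(q,0).round(3))
```

```text
bed 93487 ctr [488.9  33.6] size [192.6 292.7] ang 75.9 z 0.1831
block 3688 ctr [497.4  19.7] size [34.2 78.4] ang 72.2 z 0.0506
handle 49625 ctr [518.4  14.9] size [134.4 122.1] ang 73.1 z 0.2694
blue 3606 ctr [574.6  11.9] size [99.  47.2] ang 74.8 z 0.0605
red 375 [378.7 215.2] [0.5401 0.1042 0.0199] 
red 364 [202.  223.6] [ 0.5005 -0.0533  0.0198] 
yellow 81 [361.1 273.8] [0.5907 0.0749 0.0245]
yellow 160 [215.8 280.2] [ 0.5567 -0.0592  0.0247]
t 2.45 tcp [0.4961 0.0224 0.1697] rpy deg [-90.  -0.  73.] w 0.0928 F [ 0.5  0.2 -0.2]
dx -0.0027 dy 0.1457 dz -0.0028 twist 0.0
0.9957312925170068 [[0.292, -0.913, -0.286, 0.415], [0.957, 0.278, 0.086, 0.046], [0.001, -0.299, 0.954, 0.336], [0.0, 0.0, 0.0, 1.0]]
block 0.8 [343.8, 384.7, 389.9, 418.1] [0.743 0.045 0.025]
block 0.64 [253.4, 158.4, 303.3, 250.3] [0.492 0.021 0.05 ]
block 0.64 [291.7, 0.4, 341.2, 14.4] [0.36  0.092 0.027]
```

View pics/w1.png

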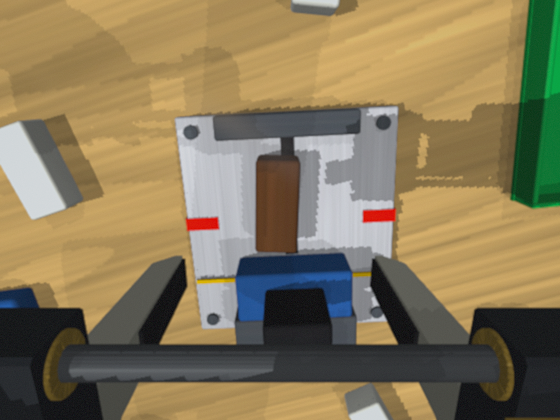

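The wrist view shows the brown block at (278,204) on the bed, the red marks at (202,223) and (379,215), and the jaw behind. Both views put the block at about (0.4975, 0.0195), so I'm descending and gripping.

Call:
jog_arm --moves '[{"gripper":100,"dx":-0.0025,"dy":0.05,"dz":-0.002,"twist":1},{"gripper":100,"dx":-0.0025,"dy":0.09,"dz":-0.002,"twist":1},{"gripper":100,"dx":-0.0025,"dy":0.125,"dz":-0.002,"twist":1},{"gripper":100,"dx":-0.0025,"dy":0.145,"dz":-0.002,"twist":1},{"gripper":100,"dx":-0.0025,"dy":0.145,"dz":-0.002,"twist":1},{"gripper":0,"dx":-0.0025,"dy":0.145,"dz":-0.002,"twist":1},{"gripper":0,"dx":-0.0025,"dy":0.145,"dz":-0.002,"twist":1},{"gripper":0,"dx":-0.0025,"dy":0.145,"dz":-0.002,"twist":1},{"gripper":0,"dx":-0.0025,"dy":0.145,"dz":-0.002,"twist":1},{"gripper":0,"dx":-0.0025,"dy":0.145,"dz":-0.002,"twist":1}]' --squeeze 25

```text
time_s: 3.5
tcp_pos: [0.4985, 0.0181, 0.0253]
orientation: [-1.572, -0.0, 1.256]
contact_force: [0.8, 0.3, 0.1]
grip_width: 0.0577
```

Call:
jog_arm --moves '[{"gripper":0,"dx":0,"dy":0,"dz":0,"twist":0},{"gripper":0,"dx":0,"dy":0,"dz":0,"twist":0},{"gripper":0,"dx":0,"dy":0,"dz":0,"twist":0},{"gripper":0,"dx":0,"dy":0,"dz":0,"twist":0}]'

```text
time_s: 3.9
tcp_pos: [0.498, 0.0182, 0.0246]
orientation: [-1.571, -0.0, 1.256]
contact_force: [-0.2, 0.2, 1.7]
grip_width: 0.0358
```

Call:
jog_arm --moves '[{"gripper":0,"dx":0,"dy":-0.02,"dz":0,"twist":0},{"gripper":0,"dx":0,"dy":-0.05,"dz":0,"twist":0},{"gripper":0,"dx":0,"dy":-0.085,"dz":0,"twist":0},{"gripper":0,"dx":0,"dy":-0.11,"dz":0,"twist":0},{"gripper":0,"dx":0,"dy":-0.11,"dz":0,"twist":0}]'

```text
time_s: 4.4
tcp_pos: [0.5004, 0.0178, 0.138]
orientation: [-1.578, -0.001, 1.256]
contact_force: [0.7, -0.0, -0.1]
grip_width: 0.0361
```

```bash
python3 -c "from go import *;go(.495,.322,.135,73)"
```

```text
t 4.4 tcp [0.5004 0.0178 0.138 ] rpy deg [-90.4  -0.   72. ] w 0.0361 F [ 0.7 -0.  -0.1]
dx 0.2876 dy 0.0030 dz 0.0993 twist -1.0
```

Call:
jog_arm --moves '[{"gripper":0,"dx":0.038,"dy":0,"dz":0.013,"twist":0},{"gripper":0,"dx":0.083,"dy":0,"dz":0.029,"twist":0},{"gripper":0,"dx":0.128,"dy":0,"dz":0.044,"twist":0},{"gripper":0,"dx":0.173,"dy":0,"dz":0.06,"twist":0},{"gripper":0,"dx":0.218,"dy":0,"dz":0.075,"twist":0},{"gripper":0,"dx":0.256,"dy":0,"dz":0.088,"twist":0},{"gripper":0,"dx":0.276,"dy":0,"dz":0.096,"twist":0},{"gripper":0,"dx":0.287,"dy":0,"dz":0.099,"twist":0},{"gripper":0,"dx":0.287,"dy":0,"dz":0.099,"twist":0},{"gripper":0,"dx":0.287,"dy":0,"dz":0.099,"twist":0}]'

```text
time_s: 5.4
tcp_pos: [0.4925, 0.3207, 0.1338]
orientation: [-1.57, 0.002, 1.256]
contact_force: [0.2, -0.7, -0.6]
grip_width: 0.0358
```

```bash
python3 -c "
from go import *
go(.495,.322,.014,73)
img,P,i=cloud('wrist'); save(img,'pics/w2.png')"
```

```text
t 5.4 tcp [0.4925 0.3207 0.1338] rpy deg [-89.9   0.1  71.9] w 0.0358 F [ 0.2 -0.7 -0.6]
dx 0.0020 dy 0.1198 dz -0.0019 twist -1.1
```

View pics/w2.png

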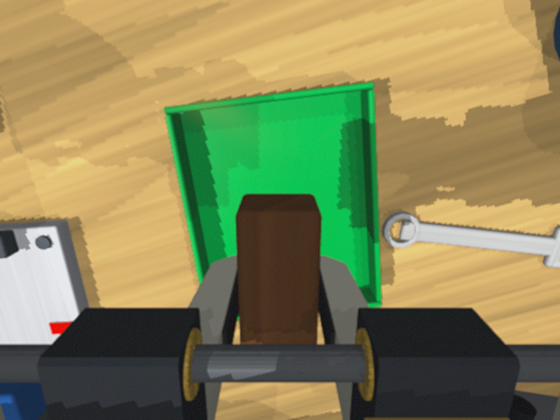

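The block at (279,265) is held square over the green tray, so I'm lowering and releasing it.

Call:
jog_arm --moves '[{"gripper":0,"dx":0.002,"dy":0.04,"dz":-0.002,"twist":0},{"gripper":0,"dx":0.002,"dy":0.08,"dz":-0.002,"twist":0},{"gripper":0,"dx":0.002,"dy":0.105,"dz":-0.002,"twist":0},{"gripper":0,"dx":0.002,"dy":0.119,"dz":-0.002,"twist":0},{"gripper":0,"dx":0.002,"dy":0.119,"dz":-0.002,"twist":0},{"gripper":0,"dx":0.002,"dy":0.119,"dz":-0.002,"twist":0},{"gripper":60,"dx":0.002,"dy":0.119,"dz":-0.002,"twist":0},{"gripper":60,"dx":0.002,"dy":0.119,"dz":-0.002,"twist":0},{"gripper":60,"dx":0.002,"dy":0.119,"dz":-0.002,"twist":0},{"gripper":60,"dx":0.002,"dy":0.119,"dz":-0.002,"twist":0}]'

```text
time_s: 6.45
tcp_pos: [0.4956, 0.3233, 0.0163]
orientation: [-1.572, -0.001, 1.256]
contact_force: [0.1, -0.7, -0.2]
grip_width: 0.0556
```

Call:
jog_arm --moves '[{"gripper":60,"dx":0,"dy":0,"dz":0,"twist":0},{"gripper":60,"dx":0,"dy":-0.03,"dz":0,"twist":0},{"gripper":60,"dx":0,"dy":-0.07,"dz":0,"twist":0},{"gripper":60,"dx":0,"dy":-0.12,"dz":0,"twist":0},{"gripper":60,"dx":0,"dy":-0.16,"dz":0,"twist":0},{"gripper":60,"dx":0,"dy":-0.16,"dz":0,"twist":0}]'

```text
time_s: 7.05
tcp_pos: [0.4987, 0.3247, 0.1826]
orientation: [-1.58, -0.008, 1.256]
contact_force: [-0.1, 0.1, 0.3]
grip_width: 0.0556
```

```bash
python3 -c "
from go import *
go(.5745,.012,.174,-14.3)
img,P,i=cloud('wrist'); save(img,'pics/w3.png')"
```

```text
t 7.05 tcp [0.4987 0.3247 0.1826] rpy deg [-90.5  -0.5  72. ] w 0.0556 F [-0.1  0.1  0.3]
dx -0.2739 dy 0.0086 dz -0.1688 twist 86.3
```

View pics/w3.png

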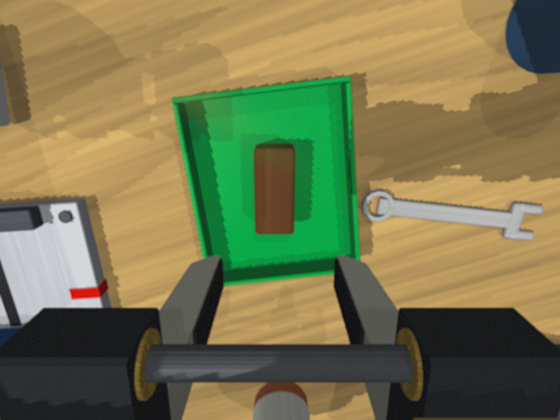

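The block at (275,189) lies flat in the tray. Next I move over the handle and turn the jaws along fixture x.

Call:
jog_arm --moves '[{"gripper":100,"dx":-0.03,"dy":0,"dz":-0.018,"twist":8},{"gripper":100,"dx":-0.06,"dy":0,"dz":-0.036,"twist":16},{"gripper":100,"dx":-0.09,"dy":0,"dz":-0.055,"twist":24},{"gripper":100,"dx":-0.12,"dy":0,"dz":-0.074,"twist":32},{"gripper":100,"dx":-0.15,"dy":0,"dz":-0.092,"twist":40},{"gripper":100,"dx":-0.18,"dy":0,"dz":-0.11,"twist":48},{"gripper":100,"dx":-0.21,"dy":0,"dz":-0.129,"twist":56},{"gripper":100,"dx":-0.235,"dy":0,"dz":-0.145,"twist":64},{"gripper":100,"dx":-0.26,"dy":0,"dz":-0.16,"twist":72},{"gripper":100,"dx":-0.274,"dy":0.008,"dz":-0.169,"twist":79}]'

```text
time_s: 8.1
tcp_pos: [0.5712, 0.008, 0.1664]
orientation: [-1.571, 0.001, -0.13]
contact_force: [0.4, -0.2, -0.2]
grip_width: 0.093
```

```bash
python3 -c "
from go import *
go(.5745,.012,.174,-14.3)"
```

```text
t 8.1 tcp [0.5712 0.008  0.1664] rpy deg [-90.    0.1  -7.4] w 0.093 F [ 0.4 -0.2 -0.2]
dx 0.0028 dy -0.0076 dz 0.0044 twist 6.9
```

Call:
jog_arm --moves '[{"gripper":100,"dx":0.003,"dy":-0.003,"dz":0.004,"twist":7},{"gripper":100,"dx":0.003,"dy":-0.003,"dz":0.004,"twist":7},{"gripper":100,"dx":0.003,"dy":-0.003,"dz":0.004,"twist":7}]'

```text
time_s: 8.4
tcp_pos: [0.5738, 0.014, 0.1693]
orientation: [-1.571, 0.002, -0.242]
contact_force: [0.3, 0.3, -0.1]
grip_width: 0.093
```

Run:
```python
from fit import *
from go import go
img,P,i=cloud("wrist"); save(img,"pics/w4.png")
P[P[...,2]>.13]=np.nan
report(img,P); go(.5745,.012,.072,-14.3)
```

```text
bed 49266 ctr [489.4  33. ] size [192.2 293.5] ang 75.8 z 0.0195
block 129 ctr [598.5   5. ] size [90.8  2. ] ang 75.8 z 0.0556
handle 2233 ctr [576.  12.] size [49.5 19.7] ang 76.0 z 0.1156
blue 3927 ctr [575.5  12.5] size [98.4 43.9] ang 75.6 z 0.0607
red 480 [214.5 101.8] [0.5408 0.1043 0.0201] 
red 309 [222.2 278. ] [ 0.5007 -0.0537  0.02  ] 
yellow 224 [282.3 115.5] [0.593  0.0803 0.0245]
yellow 81 [280.6 280. ] [ 0.5557 -0.0666  0.0249]
t 8.45 tcp [0.5739 0.0142 0.1696] rpy deg [-90.    0.1 -13.8] w 0.0927 F [ 0.8 -0.6 -0.6]
dx 0.0011 dy 0.0976 dz -0.0020 twist 0.5
```

View pics/w4.png

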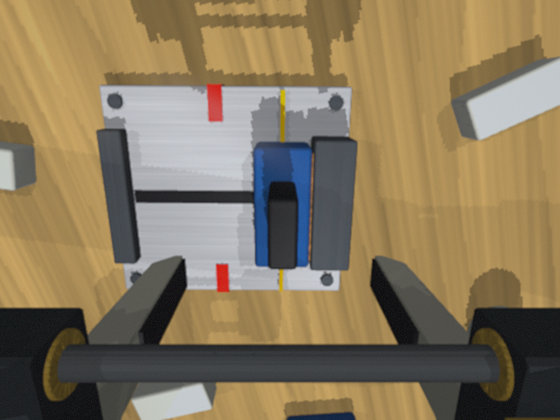

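The handle at (283,230) sits between the open fingers and the lane to the front stop is clear. Projecting pointers and marks on fixture x gives a travel of about 56.4 mm.

Call:
jog_arm --moves '[{"gripper":100,"dx":0.0025,"dy":0.03,"dz":-0.0015,"twist":0.4},{"gripper":100,"dx":0.0025,"dy":0.065,"dz":-0.0015,"twist":0.4},{"gripper":100,"dx":0.0025,"dy":0.09,"dz":-0.0015,"twist":0.4},{"gripper":100,"dx":0.0025,"dy":0.098,"dz":-0.0015,"twist":0.4},{"gripper":100,"dx":0.0025,"dy":0.098,"dz":-0.0015,"twist":0.4},{"gripper":0,"dx":0.0025,"dy":0.098,"dz":-0.0015,"twist":0.4},{"gripper":0,"dx":0.0025,"dy":0.098,"dz":-0.0015,"twist":0.4},{"gripper":0,"dx":0.0025,"dy":0.098,"dz":-0.0015,"twist":0.4},{"gripper":0,"dx":0.0025,"dy":0.098,"dz":-0.0015,"twist":0.4},{"gripper":0,"dx":0.0025,"dy":0.098,"dz":-0.0015,"twist":0.4}]' --squeeze 45

```text
time_s: 9.45
tcp_pos: [0.5769, 0.0117, 0.0731]
orientation: [-1.571, -0.001, -0.252]
contact_force: [1.2, 0.4, 0.0]
grip_width: 0.0574
```

Call:
jog_arm --moves '[{"gripper":0,"dx":0,"dy":0,"dz":0,"twist":0},{"gripper":0,"dx":0,"dy":0,"dz":0,"twist":0},{"gripper":0,"dx":0,"dy":0,"dz":0,"twist":0},{"gripper":0,"dx":0,"dy":0,"dz":0,"twist":0},{"gripper":0,"dx":0,"dy":0,"dz":0,"twist":0},{"gripper":0,"dx":0,"dy":0,"dz":0,"twist":0}]'

```text
time_s: 10.05
tcp_pos: [0.576, 0.0119, 0.0725]
orientation: [-1.571, 0.001, -0.252]
contact_force: [-3.0, 0.3, 2.1]
grip_width: 0.0198
```

```bash
python3 -c "
from go import *
go(.576-.0564*.9694,.012+.0564*.2453,.072,-14.2)"
```

```text
t 10.05 tcp [0.576  0.0119 0.0725] rpy deg [-90.    0.1 -14.4] w 0.0198 F [-3.   0.3  2.1]
dx -0.0564 dy 0.0005 dz -0.0001 twist -0.2
```

Call:
jog_arm --moves '[{"gripper":0,"dx":-0.006,"dy":0,"dz":0,"twist":0},{"gripper":0,"dx":-0.014,"dy":0,"dz":0,"twist":0},{"gripper":0,"dx":-0.024,"dy":0,"dz":0,"twist":0},{"gripper":0,"dx":-0.034,"dy":0,"dz":0,"twist":0},{"gripper":0,"dx":-0.044,"dy":0,"dz":0,"twist":0},{"gripper":0,"dx":-0.051,"dy":0,"dz":0,"twist":0},{"gripper":0,"dx":-0.056,"dy":0,"dz":0,"twist":0},{"gripper":0,"dx":-0.056,"dy":0,"dz":0,"twist":0},{"gripper":0,"dx":-0.056,"dy":0,"dz":0,"twist":0},{"gripper":0,"dx":-0.056,"dy":0,"dz":0,"twist":0}]'

```text
time_s: 11.05
tcp_pos: [0.525, 0.0248, 0.0725]
orientation: [-1.571, -0.005, -0.252]
contact_force: [9.8, -2.4, -8.5]
grip_width: 0.0199
```

```bash
cat > chk.py <<'E'
from fit import *
from go import go
import sys
ex=np.array([.9694,-.2453])
for c in("wrist","top","scene"):
    img,P,i=cloud(c); save(img,f"pics/{c}_{sys.argv[1]}.png")
    P[P[...,2]>.13]=np.nan; print(c); report(img,P)
go(.576-.0564*.9694,.012+.0564*.2453,.072,-14.2)
E
python3 chk.py 5
```

```text
wrist
bed 86744 ctr [492.9  38.4] size [179.6 289.8] ang 76.3 z 0.0194
block 66 ctr [551.4  35.4] size [37.7  1.1] ang 76.1 z 0.0555
handle 6953 ctr [526.8  29.7] size [41.3 40.5] ang 27.5 z 0.1153
blue 5837 ctr [524.5  25.4] size [98.1 44.2] ang 75.7 z 0.0604
red 674 [266.9 100.3] [0.5389 0.1053 0.0198] 
yellow 493 [277.2 118.8] [0.5421 0.094  0.0245]
top
bed 616 ctr [538.6   5.7] size [170.2 154.7] ang 80.0 z 0.0194
blue 57 ctr [523.4  25.4] size [96.2 40.8] ang 75.7 z 0.0607
scene
bed 2719 ctr [490.8  31.2] size [192.3 295.5] ang 76.3 z 0.023
handle 41 ctr [528.    6.6] size [41.2 16.7] ang 13.9 z 0.1139
blue 104 ctr [518.6   0.8] size [53.2 42.8] ang 79.3 z 0.0619
red 6 [243. 244.] [ 0.4987 -0.0651  0.0221] 
yellow 12 [249.3 240.5] [ 0.5075 -0.0436  0.0259]
t 11.2 tcp [0.525  0.0248 0.0725] rpy deg [-90.   -0.3 -14.5] w 0.02 F [10.6 -3.2 -8.4]
dx -0.0039 dy 0.0005 dz 0.0001 twist -0.3
```

View pics/wrist_5.png

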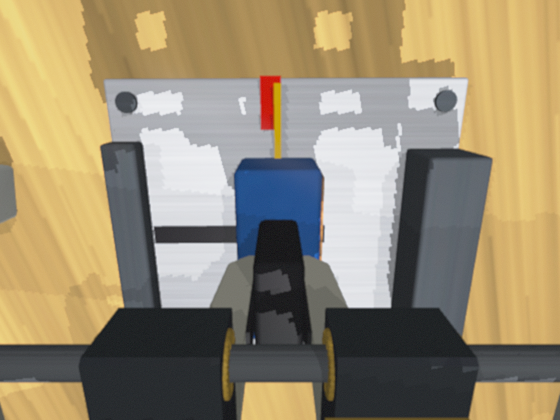

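The pointer at x≈277 px is on the right half of the mark, centred about 270 px, so the jaw is about 3.7 mm short. The spring load is bending the arm back, so I'm correcting.

Call:
jog_arm --moves '[{"gripper":0,"dx":-0.002,"dy":0,"dz":0,"twist":0},{"gripper":0,"dx":-0.004,"dy":0,"dz":0,"twist":0},{"gripper":0,"dx":-0.004,"dy":0,"dz":0,"twist":0},{"gripper":0,"dx":-0.004,"dy":0,"dz":0,"twist":0},{"gripper":0,"dx":-0.004,"dy":0,"dz":0,"twist":0},{"gripper":0,"dx":-0.004,"dy":0,"dz":0,"twist":0}]'

```text
time_s: 11.8
tcp_pos: [0.5213, 0.0258, 0.0725]
orientation: [-1.571, -0.005, -0.252]
contact_force: [11.3, -2.9, -8.7]
grip_width: 0.02
```

```bash
python3 chk.py 6
python3 - <<'E'
import cv2,numpy as np
a=cv2.imread("pics/wrist_6.png")[60:300,200:360]; b=cv2.imread("pics/top_6.png")[150:270,150:330]
a=cv2.resize(a,None,fx=2.4,fy=2.4); b=cv2.resize(b,(400,267)); c=cv2.imread("pics/scene_6.png")[140:280,210:350]; 
b=np.vstack([b,cv2.resize(c,(400,309))]); cv2.imwrite("pics/c6.png",np.hstack([a[:576],b]))
E
```

```text
wrist
bed 87401 ctr [492.8  38. ] size [181.  289.2] ang 75.5 z 0.0194
block 72 ctr [548.2  37.7] size [40.8  1.2] ang 75.5 z 0.0555
handle 6974 ctr [523.2  31. ] size [40.7 40. ] ang 27.8 z 0.1153
blue 5845 ctr [520.9  26.1] size [98.6 44.2] ang 76.3 z 0.0604
red 579 [276.3  99.4] [0.5406 0.1054 0.0197] 
yellow 496 [277.2 118.8] [0.5384 0.0949 0.0245]
top
bed 628 ctr [537.9   5.8] size [170.  166.5] ang 80.0 z 0.0197
blue 54 ctr [520.1  26.4] size [96.4 41.1] ang 75.6 z 0.0606
yellow 5 [303.  220.4] [ 0.5065 -0.0303  0.0249]
scene
bed 2728 ctr [490.   31.6] size [192.3 295.9] ang 76.3 z 0.0228
handle 44 ctr [527.5   7.6] size [34.9 15.6] ang 27.0 z 0.114
blue 100 ctr [515.6   2. ] size [52.4 41.4] ang 77.4 z 0.062
red 6 [242.8 244.3] [ 0.4985 -0.0658  0.0208] 
yellow 12 [248.2 240. ] [ 0.5034 -0.0447  0.0261]
t 11.95 tcp [0.5213 0.0258 0.0725] rpy deg [-90.   -0.3 -14.5] w 0.0195 F [10.9 -2.5 -9.6]
dx 0.0000 dy 0.0005 dz 0.0001 twist -0.3
```

View pics/c6.png

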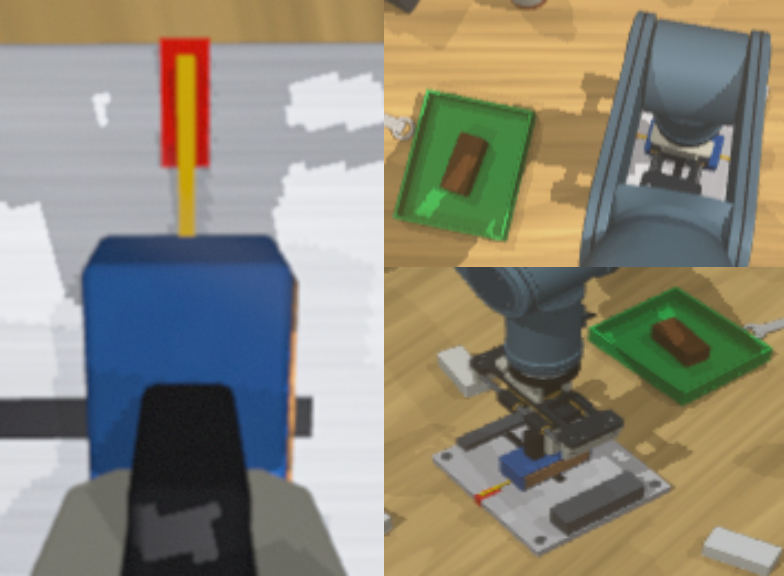

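The pointer (x≈185 in the crop) is centred on the red mark (161 to 210). Its projection is 0.4986 m against 0.4987 m for the mark. The block is in the tray, so I'm handing in.

```bash
python3 -c "
from h import *
manip.finish_job(); s=manip.sense(); print(s['time_s'],s['tcp_pos'],s['grip_width'])"
```

```text
the job is handed in; nothing more can be done
the job is handed in; nothing more can be done
```

I put the dark block in the green tray, then pulled the spring jaw open by its handle until the pointers stood over the red marks. I handed the job in while still gripping it, about 12 s into the 51 s allowed.

- **Block:** the last pictures show it lying flat inside the tray.
- **Jaw:** the first pull stopped about 3.7 mm short because the arm gave under the spring, and one correction fixed it. In the final wrist picture the pointer I could see clearly is centred on its mark, at 0.4986 m against 0.4987 m along the fixture. The other mark was mostly hidden by the arm, so I only saw it roughly.
- **Forces:** the highest wrist force I read was about 15 N, with the 20 mm handle still held at a 45 N grip setting.
- **Not checked:** I did not measure the bystanders again at the end. Everything in view looked undisturbed, and no reading suggested the arm touched anything else. The state I tried to read after handing in was refused, so my last reading is from just before.

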